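# Sort the spice caddy and the table caddy

## Task

Sort the seasonings: all three spice jars belong in the wooden caddy, and the salt shaker, pepper mill and honey jar belong in the blue caddy for the dining table, each standing upright in a bay of its own. Two of them are packed in the wrong caddy and two stand loose on the range; set them down in place rather than dropping them. Leave the jars that are already in the right caddy and the tomato tin where they are.

Things in the scene. Friction and masses are not known exactly. Their poses are not given: they have to be found in the camera images.
- spice_caddy: Low open caddy of light wood for the spice jars, fixed, 246 (its x) x 86 (its y) x 35 mm, a 13 mm pull at each end; walls and floor 5 mm thick. Dividers, 27 mm high, make three 76 x 76 mm bays, centres at x = -80, 0, +80 mm, y = 0. Origin: centre of the underside; z up. At the start, in any order: one bay holds the salt shaker, one spice jar c, one is empty.
- table_caddy: Low open caddy painted blue for the table things, fixed, 246 (its x) x 86 (its y) x 35 mm, a 13 mm pull at each end; walls and floor 5 mm thick. Dividers, 27 mm high, make three 76 x 76 mm bays, centres at x = -80, 0, +80 mm, y = 0. Origin: centre of the underside; z up. At the start, in any order: one bay holds spice jar b, one the honey jar, one is empty.
- spice_jar_a: Glass spice jar with a golden-yellow screw cap (green disc in its top) and a green and red label, round, 42 mm in diameter (straight sides) and 106 mm tall, about 0.11 kg; starts standing on the range top between the caddies. Origin: centre of its underside; z up along its axis.
- spice_jar_b: Glass spice jar with a red screw cap (green disc in its top), pale contents and a green and white label, round, 47 mm in diameter (straight sides) and 97 mm tall, about 0.11 kg; starts wrongly packed in the blue caddy. Origin: centre of its underside; z up along its axis.
- spice_jar_c: Glass spice jar with a plain golden-yellow screw cap and a brown label, round, 45 mm in diameter and 100 mm tall; starts in the wooden caddy, where it belongs, and stays there. Origin: centre of its underside; z up along its axis.
- salt_shaker: Clear salt shaker with a pale domed top, round, 44 mm in diameter up to about 70 mm, narrowing above to 34 mm, 90 mm tall, about 0.1 kg; starts wrongly packed in the wooden caddy. Origin: centre of its underside; z up along its axis.
- pepper_mill: Dark brown turned-wood pepper mill with a small metal knob on top, round, 150 mm tall, foot 58 mm in diameter, head up to 50 mm in diameter from 109 to 139 mm height, about 0.18 kg; its head does not turn. Starts standing on the range top between the caddies. Origin: centre of its underside; z up along its axis.
- honey_jar: Honey jar with a grey metal lid and amber contents, round, 63 mm in diameter and 95 mm tall; starts in the blue caddy, where it belongs, and stays there. Origin: centre of its underside; z up along its axis.
- tomato_tin: Short wide food tin with a picture of tomatoes, 75 mm in diameter and 58 mm tall, standing on the range top between the caddies among the loose things; not part of the job, leave it where it stands. Origin: centre of its underside; z up along its axis.

How it is judged:
By the outcome, as a careful person would: the job done as asked, in the order asked, and still so for the second after the job is handed in, with the robot touching nothing.
It also fails if it takes over 115 s, if anything falls off the work surface, if the arm or the gripper's body presses on something with over 40 N, if the wrist force passes 120 N, or if a joint passes its speed limit or range.

## Robot

A 6-joint arm with a two-finger parallel gripper is mounted at the origin on a cart in front of the work surface, level with it; the furniture and walls round the work are solid. World frame = base frame: x ahead of the robot, y to its left, z up, the work surface at z = 0. Lengths are in m, angles in degrees, forces in N, time in s.
With the tool pointing down it reaches from about 0.4 to 0.825 m from the base axis. Payload 7 kg.
Tool frame: the origin (TCP) lies midway between the tips of the shut fingers; the grasp point (between the pads) lies 19 mm behind it; z points along the fingers, y is the line along which they close (so a half turn about z gives the same grasp; the last joint's range is limited). The gripper opens to 88 mm and grips with 3 to 60 N. Pads are 19 mm wide; open, the fingers measure 130 mm over their backs; the gripper's body (78 mm by 193 mm) begins 47 mm behind the grasp point.
Start: joints at [93.455, 20.546, 0.682, 0, -70.136, -16.507], TCP at [0.152, 0.658, 0.227] pointing down, gripper open.
Joint ranges: [-176.03, 176.03], [-82.01, 121.73], [-58.28, 71.71], [-173.87, 95.51], [-174.79, -0.11], [-173.66, 173.66]. Speed limits (degrees/s): [136.94, 136.94, 172.46, 180, 180, 180].

## Interface

Orientations are given as [roll, pitch, yaw] about the fixed x, y, z axes, in that order (R = Rz(yaw) Ry(pitch) Rx(roll)).
In Python, from plant import ctrl, viewer, close_job gives the robot as it stands. The module is installed in compiled form; this text tells all that it offers.
- The arm moves only by the tool step_arm, never from a script. Its argument "moves" is a list that holds one entry, the list of rows, each a list of 5 numbers: the shift along the world's x, y, z in cm, then the turn about the world's z in rad, then the finger opening in cm, from 0 to 8.76. In form: [[[tx, ty, tz, twist, grip], ...]]. A call has 1 to 10 rows; each row shifts and turns the commanded pose from where the row before left it; what a row does not reach is not made up. A row lasts 1/10 s, in which the tool goes at most 50 mm and 8.59 degrees, less where a joint would pass 70% of its speed; a pose out of reach is approached as far as the arm can. A call with a gripper value outside its range is refused whole. The fingers move at their own pace and stop on an object; the grip force is fixed at half the most. Time passes only in rows, so rows that do not move let the fingers close. It gives the time, the measured TCP pose, the force, the opening and the grip force at its end, in the units of the state.
- ctrl.get_obs(): the state, without advancing time (a new reading comes with each control period).
- viewer.snapshot(name): name is "side" or "top" or "wrist"; returns (picture, depth): 400x640x3 uint8, blue, green, red; 400x640 float32, m along the optical axis (not along the pixel's ray), 0 where there is no reading.
- viewer.camera_info(name): a dict with "camera_matrix" (3x3 intrinsics, pixels), "eye" and "orientation" of the camera in the world. Camera axes: x right, y down, z forward; pixel columns grow to the right and rows downward; lengths in m; the calibration is good to about 2 mm. The wrist camera is an equidistant fisheye: a pixel r from the principal point sees the ray r / f radians off the axis. A picture is of the moment at which its call begins: read the wrist's pose just before it. camera_info takes no time and is no camera call; for the wrist camera it gives the pose at the moment of the call.
- close_job(): hands the job in; it is judged then, once.
The state is a dict: "clock": time; "joint_pos": joint angles; "qvel": joint speeds; "tau": joint torques, N m; "tool_pos": TCP position; "orientation": TCP orientation; "force": force on the tool from outside, world axes, zero at the start; "moment": the same for the moment, N m; "opening": finger opening in m; "gripper_force": force on a finger pad.
Only numpy, scipy, OpenCV 4.12 (cv2) and the standard library are available. Lean on these libraries where they do the work, as an engineer would, in place of code of your own. Each camera call takes 0.05 s, during which the arm holds its last target. There are 200 camera calls.

## Working session

There is one attempt and no reset: what is moved stays moved. The work goes in short steps, Python scripts to look and compute and a tool call to move; the robot and the scene stay as the last step left them, time stands still between calls to the robot, and variables do not carry over. Pictures are saved under pics/ and viewed, at most 14 in all, crops included, and the job is handed in when it is done.

Besides the shell and the picture viewer there is one more tool, called after "Emit:" as name([rows], argument=value, ...), one row to a line, values as JSON. step_arm: Moves the arm, as the interface text tells. Its arguments: {"type":"object","properties":{"moves":{"type":"array","items":{"type":"array","items":{"type":"array","items":{"type":"number"}}}}},"required":["moves"]}

```bash
mkdir -p pics; python3 - <<'E'
from plant import ctrl, viewer
import cv2,numpy as np
o=ctrl.get_obs();print({k:np.round(v,3) for k,v in o.items()})
for n in("top","side"):
    p,d=viewer.snapshot(n);cv2.imwrite(f"pics/{n}0.png",p);np.save(f"pics/{n}0.npy",d)
    i=viewer.camera_info(n);print(n,i,d.min(),d.max())
E
```

```text
{'clock': np.float64(0.0), 'joint_pos': array([ 9.3455e+01,  2.0593e+01,  6.3400e-01, -2.0000e-02, -7.0137e+01,
       -1.6507e+01]), 'qvel': array([-0.006,  0.07 ,  0.024,  0.016, -0.066,  0.045]), 'tau': array([ 0.0000e+00, -5.8270e+01,  2.9307e+01,  6.9970e+00,  7.0000e-03,
       -0.0000e+00]), 'tool_pos': array([0.152, 0.657, 0.226]), 'orientation': array([ 1.79903e+02, -9.00000e-03, -1.30590e+01]), 'force': array([ 0.65 , -0.277,  0.476]), 'moment': array([-0.028, -0.006,  0.019]), 'gripper_force': np.float64(0.0), 'opening': np.float64(0.088)}
top {'camera_matrix': array([[430.35690745,   0.        , 314.88583046],
       [  0.        , 430.35690745, 200.04960715],
       [  0.        ,   0.        ,   1.        ]]), 'eye': array([ 0.46328806, -0.0043788 ,  0.89328679]), 'orientation': array([-173.50581828,    0.22667789,  -88.48112059])} 0.0 1.8278135
side {'camera_matrix': array([[374.34899113,   0.        , 322.44617676],
       [  0.        , 374.34899113, 200.44374847],
       [  0.        ,   0.        ,   1.        ]]), 'eye': array([ 0.28394826, -0.58412113,  0.62337814]), 'orientation': array([-132.19350457,   -0.52699212,  -25.52946931])} 0.0 3.9999883
```

View pics/top0.png

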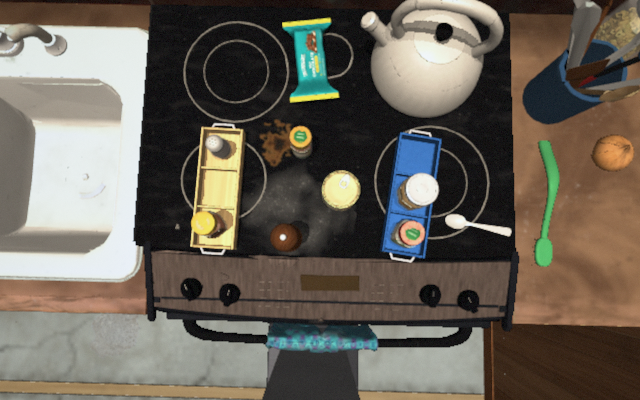

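View pics/side0.png

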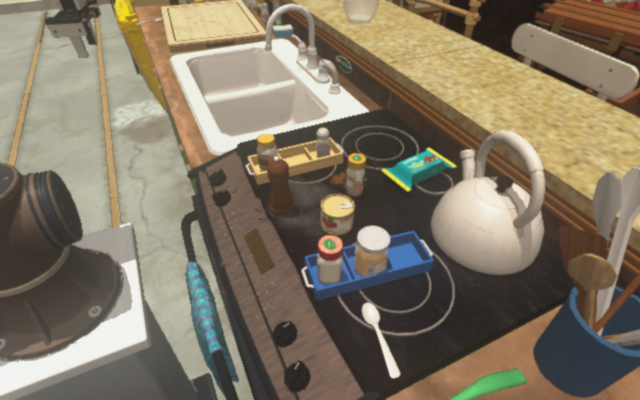

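The top view shows wooden caddy on the left: salt at (217,145), empty bay in the middle, jar c at (206,224). The blue caddy on the right has an empty far bay (417,152), honey at (420,190) and jar b at (409,234). The mill is loose at (285,237), jar a at (300,140) and the tin at (341,190). The kettle is close to the blue far end.

```bash
cat > h.py <<'E'
import numpy as np,cv2
from scipy.spatial.transform import Rotation as R
def cloud(d,i):
    K=i["camera_matrix"];v,u=np.mgrid[:d.shape[0],:d.shape[1]]
    P=np.dstack([(u-K[0,2])/K[0,0]*d,(v-K[1,2])/K[1,1]*d,d])
    return P@R.from_euler('xyz',i["orientation"],degrees=True).as_matrix().T+i["eye"]
def circ(p):
    (c,r)=cv2.minEnclosingCircle(p.astype(np.float32));return np.round(c,4),round(2*r,4)
E
python3 - <<'E'
from h import *
from plant import viewer
d=np.load("pics/top0.npy");P=cloud(d,viewer.camera_info("top"));v,u=np.mgrid[:400,:640]
s=np.load("pics/side0.npy");S=cloud(s,viewer.camera_info("side")).reshape(-1,3)[s.ravel()>0]
ok=d>0
print("surface z",np.median(P[150:230,300:320,2]))
for n,(cu,cv_,r,h) in dict(salt=(217,145,18,.095),c=(206,224,18,.105),a=(300,140,18,.106),mill=(285,237,20,.15),tin=(341,190,25,.058),honey=(420,190,22,.1),b=(409,234,20,.102)).items():
    m=ok&(np.hypot(u-cu,v-cv_)<r)
    q=P[m]; z=np.percentile(q[:,2],97); t=q[q[:,2]>z-.012]
    c=t[:,:2].mean(0)
    w=S[(np.hypot(*(S[:,:2]-c).T)<.045)&(S[:,2]>.045)]
    w2=w[w[:,2]>w[:,2].max()-.012]
    print(n,"ztop",z.round(4),"top circ",circ(t[:,:2]),"med",np.median(t[:,:2],0).round(4),len(t),"side:",w[:,2].max().round(3),circ(w2[:,:2]),len(w2))
for n,(u0,u1,v0,v1) in dict(wood=(185,250,120,256),blue=(375,448,125,264)).items():
    m=ok&(u>u0)&(u<u1)&(v>v0)&(v<v1)&(P[...,2]>.028)&(P[...,2]<.042)
    q=P[m][:,:2]
    print(n,cv2.minAreaRect((q*1000).astype(np.float32)),len(q), np.median(P[m][:,2]))
    m=ok&(u>u0)&(u<u1)&(v>v0)&(v<v1)&(P[...,2]>.0)
k=S[(S[:,1]<-.03)&(S[:,1]>-.45)&(S[:,0]>.6)&(S[:,0]<.95)]
kt=P[(u>355)&(u<510)&(v<118)&ok];k=np.vstack([k,kt])
for z in (.06,.1,.14,.18,.22,.26):
    q=k[(abs(k[:,2]-z)<.02)]; 
    if len(q):print("kettle",z,q.min(0).round(3),q.max(0).round(3))
E
```

```text
surface z 0.0001938604521566356
salt ztop 0.094 top circ (array([0.6604, 0.1992]), 0.0342) med [0.6583 0.1979] 240 side: 0.095 (array([0.662 , 0.1957]), 0.0302) 75
c ztop 0.1078 top circ (array([0.5052, 0.2064]), 0.0442) med [0.505  0.2055] 463 side: 0.107 (array([0.5057, 0.2047]), 0.0471) 181
a ztop 0.1076 top circ (array([0.6717, 0.0329]), 0.0419) med [0.6706 0.0325] 388 side: 0.107 (array([0.672 , 0.0292]), 0.0436) 186
mill ztop 0.1448 top circ (array([0.4828, 0.0549]), 0.042) med [0.4824 0.0557] 355 side: 0.149 (array([0.483 , 0.0528]), 0.0274) 43
tin ztop 0.058 top circ (array([ 0.5807, -0.0475]), 0.0755) med [ 0.5806 -0.0476] 1136 side: 0.059 (array([ 0.5806, -0.0501]), 0.0778) 703
honey ztop 0.1021 top circ (array([ 0.5791, -0.1963]), 0.063) med [ 0.5781 -0.1954] 899 side: 0.102 (array([ 0.579 , -0.1983]), 0.0642) 726
b ztop 0.1045 top circ (array([ 0.4969, -0.1778]), 0.0458) med [ 0.4968 -0.1767] 494 side: 0.105 (array([ 0.4978, -0.1796]), 0.0478) 416
wood ((582.2517700195312, 201.13771057128906), (87.02578735351562, 245.87379455566406), 87.89655303955078) 1012 0.03423446099165328
blue ((573.188232421875, -191.6868896484375), (86.97593688964844, 254.96392822265625), 81.6735610961914) 951 0.03418763128858926
kettle 0.06 [ 0.6   -0.335  0.04 ] [ 0.93 -0.03  0.08]
kettle 0.1 [ 0.6   -0.323  0.08 ] [ 0.929 -0.093  0.12 ]
kettle 0.14 [ 0.771 -0.45   0.12 ] [ 0.922 -0.075  0.16 ]
kettle 0.18 [ 0.759 -0.45   0.16 ] [ 0.883 -0.126  0.2  ]
kettle 0.22 [ 0.707 -0.45   0.2  ] [ 0.884 -0.134  0.24 ]
kettle 0.26 [ 0.702 -0.45   0.24 ] [ 0.877 -0.162  0.28 ]
```

```bash
python3 - <<'E'
from h import *
from plant import viewer
d=np.load("pics/top0.npy");P=cloud(d,viewer.camera_info("top"));v,u=np.mgrid[:400,:640]
s=np.load("pics/side0.npy");S=cloud(s,viewer.camera_info("side"))
for n,(c0,a) in dict(wood=((.5823,.2011),-2.1),blue=((.5732,-.1917),-8.33)).items():
  for nm,Q in(("top",P),("side",S)):
    q=Q.reshape(-1,3);q=q[np.isfinite(q).all(1)]
    t=np.deg2rad(a);e=(q[:,:2]-c0)@np.array([[np.cos(t),-np.sin(t)],[np.sin(t),np.cos(t)]])
    m=(abs(e)<[.15,.06]).all(1)&(q[:,2]>.029)&(q[:,2]<.040)
    l=e[m]
    print(n,nm,"x hist(5mm from -150)",np.histogram(l[abs(l[:,1])<.03][:,0],np.arange(-.15,.151,.005))[0].tolist())
    print("   y hist(3mm from -60)",np.histogram(l[:,1],np.arange(-.06,.061,.003))[0].tolist())
for Q in(P,S):
    q=Q.reshape(-1,3);q=q[(q[:,0]>.6)&(q[:,0]<.76)&(q[:,1]<-.09)&(q[:,1]>-.32)&(q[:,2]>.11)&(q[:,2]<.4)]
    for z in np.arange(.12,.34,.02):
        w=q[abs(q[:,2]-z)<.01]
        if len(w):i=w[:,0].argmin();print(z.round(2),len(w),w[i].round(3))
E
```

```text
wood top x hist(5mm from -150) [0, 0, 0, 0, 0, 45, 31, 0, 0, 4, 3, 3, 3, 2, 3, 2, 3, 2, 1, 1, 0, 4, 2, 0, 0, 0, 0, 0, 0, 0, 0, 0, 0, 0, 0, 0, 0, 5, 2, 0, 0, 5, 10, 6, 4, 3, 3, 2, 2, 3, 0, 0, 0, 54, 30, 0, 0, 0, 0, 0]
   y hist(3mm from -60) [0, 0, 0, 0, 0, 97, 185, 65, 9, 11, 8, 8, 15, 21, 19, 17, 15, 14, 11, 11, 16, 12, 7, 11, 6, 8, 8, 10, 11, 10, 7, 11, 106, 166, 49, 0, 0, 0, 0, 0]
wood side x hist(5mm from -150) [0, 0, 0, 0, 0, 16, 13, 0, 0, 7, 9, 10, 4, 0, 0, 0, 0, 0, 0, 0, 0, 0, 0, 0, 0, 0, 0, 0, 0, 0, 0, 0, 0, 0, 0, 0, 0, 0, 0, 0, 0, 0, 10, 10, 6, 10, 3, 7, 3, 4, 0, 0, 0, 12, 15, 0, 0, 0, 0, 0]
   y hist(3mm from -60) [0, 0, 0, 0, 31, 84, 39, 7, 3, 4, 2, 4, 10, 20, 18, 15, 14, 9, 9, 8, 8, 5, 0, 2, 4, 3, 2, 2, 3, 1, 5, 34, 61, 17, 3, 0, 0, 0, 0, 0]
blue top x hist(5mm from -150) [0, 0, 0, 0, 0, 0, 51, 28, 0, 3, 4, 3, 1, 3, 2, 3, 1, 3, 1, 1, 0, 0, 5, 1, 4, 8, 7, 3, 5, 4, 3, 3, 1, 0, 1, 1, 1, 0, 1, 0, 0, 0, 0, 0, 0, 0, 0, 0, 0, 0, 0, 0, 0, 0, 53, 32, 0, 0, 0, 0]
   y hist(3mm from -60) [0, 0, 0, 0, 0, 26, 149, 107, 7, 7, 9, 10, 6, 9, 8, 12, 7, 7, 12, 9, 12, 10, 12, 13, 10, 13, 16, 19, 22, 21, 8, 10, 45, 182, 113, 0, 0, 0, 0, 0]
blue side x hist(5mm from -150) [0, 0, 0, 0, 0, 0, 33, 38, 0, 4, 12, 10, 11, 8, 9, 9, 8, 8, 3, 0, 0, 0, 0, 0, 7, 18, 14, 7, 0, 0, 0, 0, 0, 0, 0, 0, 0, 0, 0, 0, 0, 0, 0, 0, 0, 0, 0, 0, 0, 0, 0, 0, 0, 0, 41, 39, 0, 0, 0, 0]
   y hist(3mm from -60) [0, 0, 0, 0, 28, 281, 95, 28, 29, 27, 18, 19, 44, 31, 24, 14, 18, 21, 8, 10, 6, 9, 6, 8, 8, 7, 8, 7, 9, 4, 8, 20, 105, 33, 1, 0, 0, 0, 0, 0]
```

Emit:
step_arm([
  [[4,-4,0,0,8.7],[4.2,-2.8,0,0,8.7],[4.2,-2.8,0,0,8.7],[4.2,-2.8,0,0,8.7],[4.2,-2.8,0,0,8.7],[4.2,-2.8,0,0,8.7],[4.2,-2.8,0,0,8.7],[4.2,-2.8,0,0,8.7],[4.2,-2.8,0,0,8.7],[0,0,0,0,8.7]],
])

```text
clock: 1.1
tool_pos: [0.5245, 0.3964, 0.2256]
orientation: [179.9, 0.0, -13.4]
force: [-0.2, -0.6, -0.6]
opening: 0.0867
gripper_force: 0.0
```

Emit:
step_arm([
  [[2.7,-4,0,0.1,8.7],[2.7,-4,0,0.1,8.7],[2.7,-4,0,0,8.7],[2.7,-4,0,0,8.7],[2.85,-3.9,0,0,8.7],[0,0,-3,0,8.7],[0,0,-2.6,0,8.7],[0,0,0,0,8.7],[0,0,0,0,8.7]],
])

```text
clock: 2.0
tool_pos: [0.657, 0.2014, 0.1706]
orientation: [179.9, 0.0, -1.6]
force: [0.4, 0.4, 1.5]
opening: 0.0865
gripper_force: 0.0
```

```bash
cat >> h.py <<'E'
def fpix(i,p):
    K=i["camera_matrix"];c=(np.asarray(p)-i["eye"])@R.from_euler('xyz',i["orientation"],degrees=True).as_matrix()
    th=np.arctan2(np.hypot(c[0],c[1]),c[2]);k=K[0,0]*th/np.hypot(c[0],c[1])
    return np.array([K[0,2]+k*c[0],K[1,2]+k*c[1]])
def wcloud(d,i):
    K=i["camera_matrix"];v,u=np.mgrid[:d.shape[0],:d.shape[1]];x=u-K[0,2];y=v-K[1,2];r=np.hypot(x,y)+1e-9
    th=np.minimum(r/K[0,0],1.5);t=np.tan(th)
    P=np.dstack([x/r*t*d,y/r*t*d,d])
    return P@R.from_euler('xyz',i["orientation"],degrees=True).as_matrix().T+i["eye"]
E
python3 - <<'E'
from h import *
from plant import viewer,ctrl
print(ctrl.get_obs()["tool_pos"].round(4),ctrl.get_obs()["orientation"].round(1))
i=viewer.camera_info("wrist");p,d=viewer.snapshot("wrist");print(i)
W=wcloud(d,i);m=(d>0)&(W[...,2]>.06)&(W[...,2]<.1)&(np.hypot(W[...,0]-.66,W[...,1]-.197)<.04)
q=W[m];print(len(q),q[:,2].max() if len(q) else 0)
if len(q): t=q[q[:,2]>q[:,2].max()-.012];print(circ(t[:,:2]),circ(q[:,:2]))
x=tuple(fpix(i,(.661,.1975,.095)).astype(int).tolist());print(x);cv2.drawMarker(p,x,(0,0,255))
cv2.imwrite("pics/w1.png",p)
E
```

```text
[0.657  0.2014 0.1706] [179.9   0.   -1.6]
{'camera_matrix': array([[309.70691629,   0.        , 320.65706839],
       [  0.        , 309.70691629, 198.30803366],
       [  0.        ,   0.        ,   1.        ]]), 'eye': array([0.72691514, 0.19975996, 0.32859801]), 'orientation': array([ 1.64875786e+02, -4.30931600e-02, -9.16611860e+01])}
1551 0.0962779981111753
(array([0.6621, 0.1996]), 0.0337) (array([0.663 , 0.1999]), 0.0364)
(325, 201)
```

View pics/w1.png

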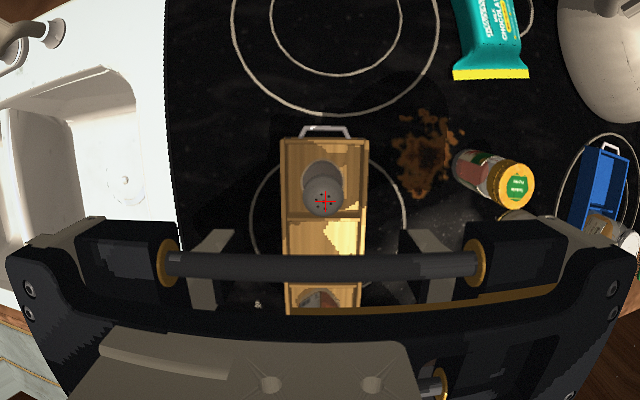

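The salt's top sits at (322,197), about 4 mm beyond the TCP. I'll correct for that, descend and grip.

Emit:
step_arm([
  [[0.4,-0.25,-2,0,8.7],[0,0,-3,0,8.7],[0,0,-3,0,8.7],[0,0,-3,0,8.7],[0,0,-1.7,0,8.7],[0,0,0,0,8.7],[0,0,0,0,3.5],[0,0,0,0,3.5],[0,0,0,0,3.5],[0,0,0,0,3.5]],
])

```text
clock: 3.05
tool_pos: [0.6617, 0.1991, 0.0449]
orientation: [-179.9, -0.1, -1.6]
force: [-0.8, 0.1, 0.4]
opening: 0.0605
gripper_force: 0.0
```

Emit:
step_arm([
  [[0,0,0,0,3.5],[0,0,0,0,3.5],[0,0,0,0,3.5],[0,0,0,0,3.5],[0,0,0,0,3.5],[0,0,0,0,3.5]],
])

```text
clock: 3.65
tool_pos: [0.6612, 0.1989, 0.0436]
orientation: [-180.0, -0.0, -1.6]
force: [0.6, 0.6, 0.8]
opening: 0.0375
gripper_force: 29.7
```

Emit:
step_arm([
  [[0,0,1,0,3.5],[0,0,3,0,3.5],[0,0,4,0,3.5],[0,0,4,0,3.5],[0,0,4,0,3.5],[0,0,2,0,3.5],[0,0,0,0,3.5]],
])

```text
clock: 4.35
tool_pos: [0.6627, 0.1993, 0.2287]
orientation: [-179.8, -0.4, -1.6]
force: [-0.4, -0.0, -1.5]
opening: 0.0375
gripper_force: 29.6
```

```bash
python3 - <<'E'
from h import *
from plant import viewer,ctrl
i=viewer.camera_info("wrist");p,d=viewer.snapshot("wrist");s,_=viewer.snapshot("side")
cv2.imwrite("pics/c2.png",np.hstack([cv2.resize(p[60:320,160:480],(400,325)),cv2.resize(s[20:220,230:476],(400,325))]))
o=ctrl.get_obs();print(o["tool_pos"],o["opening"],o["gripper_force"])
d=np.load("pics/top0.npy");P=cloud(d,viewer.camera_info("top")).reshape(-1,3);s=np.load("pics/side0.npy");S=cloud(s,viewer.camera_info("side")).reshape(-1,3)
q=np.vstack([P,S]);q=q[(q[:,0]>.6)&(q[:,1]<-.05)&(q[:,1]>-.33)&(q[:,2]>.1)&(q[:,2]<.4)]
q=q[q[:,0]>.62]
for z in np.arange(.12,.34,.03):
    w=q[abs(q[:,2]-z)<.015]
    if len(w):i=w[:,0].argmin();print(z.round(2),len(w),w[i].round(3))
E
```

```text
[0.66080513 0.19875302 0.2240128 ] 0.03751208184924472 29.586867524776608
0.12 8862 [ 0.773 -0.232  0.106]
0.15 9997 [ 0.814 -0.205  0.137]
0.18 699 [ 0.827 -0.304  0.168]
0.21 764 [ 0.828 -0.303  0.201]
0.24 2065 [ 0.832 -0.271  0.236]
0.27 86 [ 0.849 -0.237  0.255]
```

View pics/c2.png

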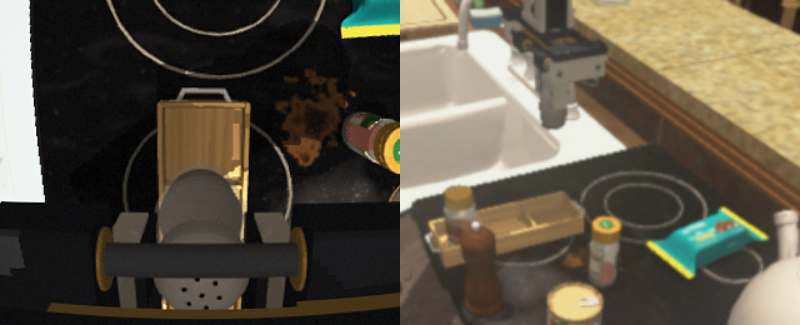

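The salt is held upright between the pads (about (200,240) in the left half), and the wooden far bay is empty. Next is the carry to the blue far bay.

Emit:
step_arm([
  [[0,-2,0,0,3.5],[0,-4.2,0,-0.06,3.5],[0,-4.5,0,-0.06,3.5],[0,-4.5,0,0,3.5],[-0.2,-4.5,0,0,3.5],[-0.2,-4.5,0,0,3.5],[-0.2,-4.5,0,0,3.5],[-0.1,-4.5,0,0,3.5],[0,-4.5,0,0,3.5],[0,-2.5,0,0,3.5]],
])

```text
clock: 5.45
tool_pos: [0.6523, -0.207, 0.2217]
orientation: [180.0, 0.2, -8.6]
force: [0.5, 0.6, -1.7]
opening: 0.0373
gripper_force: 29.6
```

Emit:
step_arm([
  [[0,0,0,0,3.5],[0,0,-3,0,3.5],[0,0,-3,0,3.5],[0,0,0,0,3.5],[0,0,0,0,3.5]],
])

```text
clock: 5.95
tool_pos: [0.6536, -0.2031, 0.163]
orientation: [180.0, 0.1, -8.4]
force: [0.2, 0.4, -0.3]
opening: 0.0373
gripper_force: 29.6
```

```bash
python3 - <<'E'
from h import *
from plant import viewer,ctrl
o=ctrl.get_obs();print(o["tool_pos"].round(4),o["orientation"].round(1),o["opening"])
i=viewer.camera_info("wrist");p,d=viewer.snapshot("wrist")
for x in((.657,-.204,.005),(.5777,-.193,.005),(.4985,-.181,.005)): cv2.drawMarker(p,tuple(fpix(i,x).astype(int).tolist()),(0,0,255))
cv2.imwrite("pics/w3.png",p)
W=wcloud(d,i);t=np.deg2rad(-8.33);e=(W[...,:2]-[.5777,-.193])@np.array([[np.cos(t),-np.sin(t)],[np.sin(t),np.cos(t)]])
m=(d>0)&(W[...,2]>.026)&(W[...,2]<.044)&(abs(e)<[.2,.08]).all(2)
l=e[m];print(len(l))
f=l[(l[:,0]>.05)]
print("y",np.histogram(f[:,1],np.arange(-.06,.061,.004))[0].tolist());print("x",np.histogram(f[abs(f[:,1])<.03][:,0],np.arange(.05,.151,.004))[0].tolist())
E
```

```text
[ 0.6536 -0.2031  0.163 ] [ 1.8e+02  1.0e-01 -8.4e+00] 0.03730598860489661
2325
y [18, 16, 21, 19, 184, 321, 43, 49, 45, 43, 47, 48, 41, 44, 52, 43, 45, 45, 42, 41, 48, 44, 47, 50, 238, 277, 20, 18, 16, 15]
x [0, 0, 0, 0, 0, 0, 0, 0, 0, 0, 0, 0, 0, 0, 0, 0, 0, 258, 130, 0, 0, 0, 0, 0, 0]
```

View pics/w3.png

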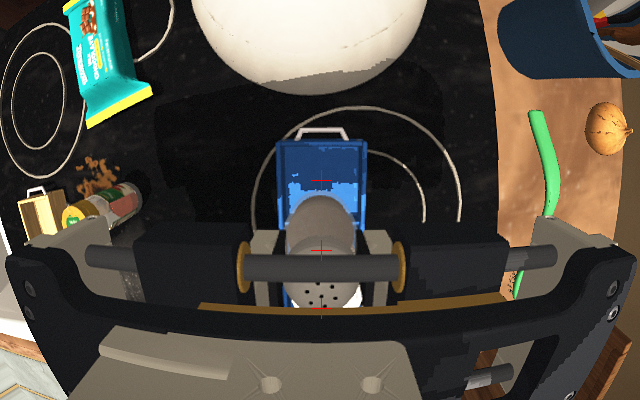

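The blue far bay (320,180) lines up with the held shaker, so I'm lowering it.

Emit:
step_arm([
  [[0,0,-3,0,3.5],[0,0,-3,0,3.5],[0,0,-3,0,3.5],[0,0,-1.5,0,3.5],[0,0,-0.7,0,3.5],[0,0,-0.3,0,3.5],[0,0,-0.2,0,3.5],[0,0,0,0,3.5],[0,0,0,0,3.5]],
])

```text
clock: 6.9
tool_pos: [0.6547, -0.2033, 0.0476]
orientation: [-180.0, -0.1, -8.5]
force: [-0.7, 0.6, 0.1]
opening: 0.0373
gripper_force: 29.6
```

Emit:
step_arm([
  [[0,0,-0.2,0,3.5],[0,0,-0.1,0,3.5],[0,0,0,0,3.5],[0,0,0,0,3.5]],
])

```text
clock: 7.3
tool_pos: [0.6542, -0.2032, 0.0437]
orientation: [180.0, -0.0, -8.5]
force: [0.4, 0.4, 0.2]
opening: 0.0379
gripper_force: 29.6
```

Emit:
step_arm([
  [[0,0,0,0,8.7],[0,0,0,0,8.7],[0,0,0,0,8.7],[0,0,0,0,8.7],[0,0,0,0,8.7],[0,0,3,0,8.7],[0,0,4,0,8.7],[0,0,4,0,8.7],[0,0,2,0,8.7],[0,0,0,0,8.7]],
])

```text
clock: 8.3
tool_pos: [0.6562, -0.2036, 0.1781]
orientation: [180.0, -0.4, -8.4]
force: [-0.5, 0.1, 0.6]
opening: 0.0869
gripper_force: 0.0
```

Emit:
step_arm([
  [[-4,0.6,0,0,8.7],[-4,0.6,0,0,8.7],[-4,0.6,0,0,8.7],[-3.6,0.5,0,0,8.7],[0,0,0,0,8.7],[0,0,0,0,8.7]],
])

```text
clock: 8.9
tool_pos: [0.4976, -0.1801, 0.1738]
orientation: [-180.0, -0.0, -8.5]
force: [1.1, 0.1, -0.2]
opening: 0.087
gripper_force: 0.0
```

```bash
cat >> h.py <<'E'
def look(n,xy,zt,name,r=.04,marks=()):
    from plant import viewer,ctrl
    o=ctrl.get_obs();print("tcp",o["tool_pos"].round(4),o["orientation"].round(1))
    i=viewer.camera_info("wrist");p,d=viewer.snapshot("wrist");W=wcloud(d,i)
    m=(d>0)&(W[...,2]>zt-.014)&(W[...,2]<zt+.008)&(np.hypot(W[...,0]-xy[0],W[...,1]-xy[1])<r)
    q=W[m];print(n,len(q),circ(q[:,:2]) if len(q)>5 else "", "ztop",np.percentile(q[:,2],97).round(4) if len(q)>5 else "")
    for x in marks: cv2.drawMarker(p,tuple(fpix(i,x).astype(int).tolist()),(0,0,255))
    cv2.imwrite(f"pics/{name}.png",p);return W,d
E
python3 - <<'E'
from h import *
look("b",(.4975,-.179),.103,"w4")
look("salt",(.654,-.203),.095,"w4b")
E
```

```text
tcp [ 0.4976 -0.1801  0.1738] [-180.    -0.    -8.5]
b 2630 (array([ 0.4979, -0.1784]), 0.0465) ztop 0.1037
tcp [ 0.4984 -0.1802  0.1736] [-180.    -0.    -8.5]
salt 1120 (array([ 0.6544, -0.2031]), 0.0344) ztop 0.0945
```

View pics/w4.png

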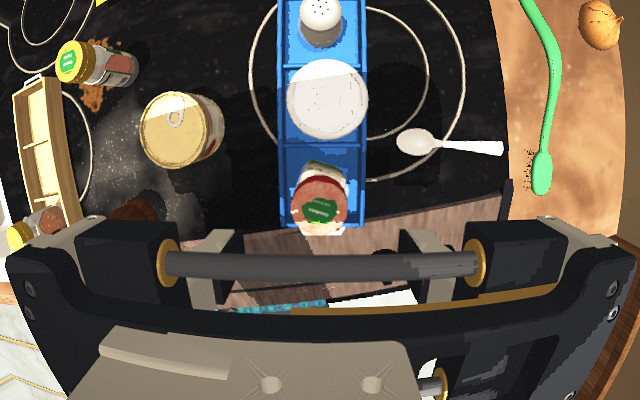

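The salt (320,15) stands in the blue far bay. Jar b (320,210) is centred below the gripper, so I'll descend and grip it.

Emit:
step_arm([
  [[0,0.15,-2,0,8.7],[0,0,-3,0,8.7],[0,0,-3,0,8.7],[0,0,-2.4,0,8.7],[0,0,-1.5,0,8.7],[0,0,0,0,8.7],[0,0,0,0,3.5],[0,0,0,0,3.5],[0,0,0,0,3.5],[0,0,0,0,3.5]],
])

```text
clock: 10.0
tool_pos: [0.4987, -0.1787, 0.0554]
orientation: [-180.0, -0.1, -8.5]
force: [-0.8, 0.1, -0.4]
opening: 0.0605
gripper_force: 0.0
```

Emit:
step_arm([
  [[0,0,0,0,3.5],[0,0,0,0,3.5],[0,0,0,0,3.5],[0,0,0,0,3.5],[0,0,0,0,3.5]],
])

```text
clock: 10.5
tool_pos: [0.4984, -0.1787, 0.055]
orientation: [180.0, -0.0, -8.5]
force: [-1.2, -0.0, 5.1]
opening: 0.0493
gripper_force: 30.0
```

Emit:
step_arm([
  [[0,0,1,0,3.5],[0,0,3,0,3.5],[0,0,4,0,3.5],[0,0,4,0,3.5],[0,0,4,0,3.5],[0,0,1.5,0,3.5],[0,0,0,0,3.5]],
])

```text
clock: 11.2
tool_pos: [0.4993, -0.1788, 0.2327]
orientation: [-180.0, -0.3, -8.5]
force: [-0.2, -0.1, -1.5]
opening: 0.0492
gripper_force: 30.0
```

Emit:
step_arm([
  [[0.9,2,0,0,3.5],[0.9,4,0,0.056,3.5],[0.9,4.4,0,0.056,3.5],[0.9,4.4,0,0,3.5],[0.9,4.4,0,0,3.5],[0.9,4.4,0,0,3.5],[0.9,4.4,0,0,3.5],[0.9,4.4,0,0,3.5],[0.9,3.5,0,0,3.5],[0.3,2,0,0,3.5]],
])

```text
clock: 12.2
tool_pos: [0.5817, 0.2027, 0.2276]
orientation: [179.9, 0.1, -2.0]
force: [1.2, -0.4, -2.1]
opening: 0.0493
gripper_force: 30.0
```

Emit:
step_arm([
  [[0,0,0,0,3.5],[0,0,-3,0,3.5],[0,0,-2,0,3.5],[0,0,0,0,3.5],[0,0,0,0,3.5]],
])

```text
clock: 12.7
tool_pos: [0.582, 0.1993, 0.1796]
orientation: [179.9, 0.0, -2.1]
force: [0.2, -0.7, -0.8]
opening: 0.0494
gripper_force: 30.0
```

```bash
python3 - <<'E'
from h import *
W,d=look("b",(.582,.2),.21,"w5",marks=((.6622,.1978,.005),(.5823,.2008,.005)))
t=np.deg2rad(-2.1);e=(W[...,:2]-[.5823,.2008])@np.array([[np.cos(t),-np.sin(t)],[np.sin(t),np.cos(t)]])
m=(d>0)&(W[...,2]>.026)&(W[...,2]<.044)&(abs(e)<[.2,.08]).all(2)
f=e[m]
print("y",np.histogram(f[:,1],np.arange(-.06,.061,.004))[0].tolist());print("x",np.histogram(f[abs(f[:,1])<.03][:,0],np.arange(.05,.151,.004))[0].tolist())
E
```

```text
tcp [0.582  0.1993 0.1796] [179.9   0.   -2.1]
b 2840 (array([0.5929, 0.1996]), 0.077) ztop 0.2165
y [0, 0, 0, 0, 322, 514, 36, 35, 36, 40, 35, 36, 37, 39, 39, 37, 44, 36, 33, 35, 35, 35, 38, 34, 474, 522, 1, 0, 0, 0]
x [0, 0, 0, 0, 0, 0, 0, 0, 0, 0, 0, 0, 0, 0, 0, 0, 1, 306, 66, 0, 2, 0, 0, 0, 0]
```

View pics/w5.png

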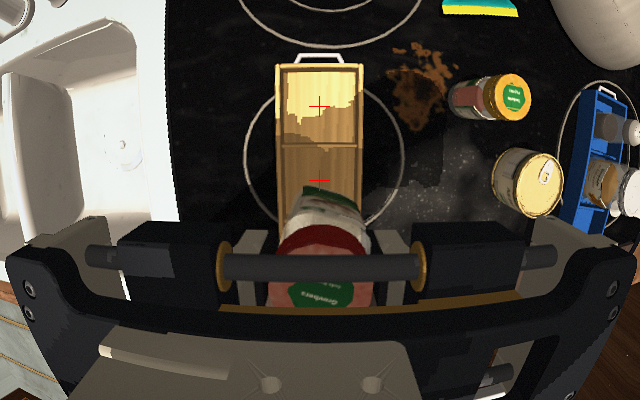

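Jar b is held upright over the wooden middle bay (mark at 320,180), so I'm lowering it.

Emit:
step_arm([
  [[0,0,-3,0,3.5],[0,0,-3,0,3.5],[0,0,-3,0,3.5],[0,0,-1.7,0,3.5],[0,0,-0.8,0,3.5],[0,0,-0.4,0,3.5],[0,0,-0.3,0,3.5],[0,0,0,0,3.5],[0,0,0,0,3.5]],
])

```text
clock: 13.65
tool_pos: [0.5826, 0.2006, 0.0585]
orientation: [-180.0, -0.1, -2.0]
force: [-1.3, -0.8, -1.2]
opening: 0.0492
gripper_force: 30.0
```

Emit:
step_arm([
  [[0,0,-0.1,0,3.5],[0,0,-0.1,0,3.5],[0,0,0,0,3.5],[0,0,0,0,3.5]],
])

```text
clock: 14.05
tool_pos: [0.5821, 0.2003, 0.0556]
orientation: [-180.0, -0.0, -2.0]
force: [0.5, -0.5, -0.4]
opening: 0.0494
gripper_force: 30.0
```

Emit:
step_arm([
  [[0,0,-0.07,0,3.5],[0,0,0,0,3.5],[0,0,0,0,8.7],[0,0,0,0,8.7],[0,0,0,0,8.7],[0,0,0,0,8.7],[0,0,0,0,8.7],[0,0,0,0,8.7],[0,0,3,0,8.7],[0,0,4,0,8.7]],
])

```text
clock: 15.05
tool_pos: [0.5807, 0.1994, 0.1235]
orientation: [179.8, 0.2, -2.1]
force: [1.2, 0.9, 0.5]
opening: 0.0869
gripper_force: 0.0
```

Emit:
step_arm([
  [[0,0,4,0,8.7],[0,0,4,0,8.7],[-2,-3,2,0,8.7],[-2,-3,0,0,8.7],[-2,-3,0,0,8.7],[-2,-3,0,0,8.7],[-1.9,-2.6,0,0,8.7],[0,0,0,0,8.7],[0,0,0,0,8.7]],
])

```text
clock: 15.95
tool_pos: [0.4831, 0.0539, 0.2255]
orientation: [-180.0, -0.1, -2.1]
force: [0.5, 1.0, 1.2]
opening: 0.0873
gripper_force: 0.0
```

```bash
python3 - <<'E'
from h import *
from plant import viewer
look("mill head",(.483,.054),.137,"w6",marks=((.483,.054,.14),))
W,d=look("b",(.582,.2),.102,"w6b")
p,_=viewer.snapshot("side");cv2.imwrite("pics/s6.png",p[80:320,200:500])
E
```

```text
tcp [0.4831 0.0539 0.2255] [-1.8e+02 -1.0e-01 -2.1e+00]
mill head 2268 (array([0.4836, 0.0557]), 0.0501) ztop 0.1387
tcp [0.4835 0.0544 0.2253] [-1.8e+02 -1.0e-01 -2.1e+00]
b 1610 (array([0.5816, 0.2002]), 0.0472) ztop 0.1039
```

View pics/w6.png

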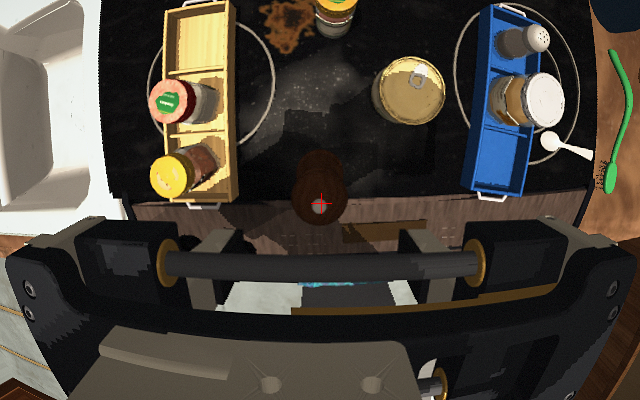

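Jar b (168,100) is standing in the wooden middle bay. The mill's knob is at (320,206), under the gripper, so I'll grip its head.

Emit:
step_arm([
  [[0,0.1,-2,0,8.7],[0,0,-3,0,8.7],[0,0,-3,0,8.7],[0,0,-2.5,0,8.7],[0,0,-1.5,0,8.7],[0,0,0,0,8.7],[0,0,0,0,3.5],[0,0,0,0,3.5],[0,0,0,0,3.5],[0,0,0,0,3.5]],
])

```text
clock: 17.1
tool_pos: [0.4836, 0.0555, 0.1056]
orientation: [-180.0, -0.1, -2.0]
force: [-0.5, 0.5, 0.7]
opening: 0.0606
gripper_force: 0.0
```

Emit:
step_arm([
  [[0,0,0,0,3.5],[0,0,0,0,3.5],[0,0,0,0,3.5],[0,0,0,0,3.5],[0,0,0,0,3.5]],
])

```text
clock: 17.6
tool_pos: [0.4834, 0.0553, 0.1052]
orientation: [-180.0, -0.0, -2.0]
force: [-1.5, 0.3, 5.3]
opening: 0.0472
gripper_force: 30.0
```

Emit:
step_arm([
  [[0,0,1,0,3.5],[0,0,3,0,3.5],[0,0,4,0,3.5],[0,0,2,0,3.5],[0,-2,0,0,3.5],[0.3,-4,0,-0.056,3.5],[0.3,-4,0,-0.056,3.5],[0.3,-4,0,0,3.5],[0.3,-4,0,0,3.5],[0.3,-4,0,0,3.5]],
])

```text
clock: 18.6
tool_pos: [0.4977, -0.1661, 0.2051]
orientation: [-180.0, 0.0, -8.5]
force: [0.9, -0.2, -1.2]
opening: 0.0474
gripper_force: 30.0
```

Emit:
step_arm([
  [[0,-1.6,0,0,3.5],[0,0,0,0,3.5],[0,0,0,0,3.5],[0,0,0,0,3.5]],
])

```text
clock: 19.0
tool_pos: [0.498, -0.18, 0.2049]
orientation: [-180.0, 0.0, -8.4]
force: [-0.4, 0.4, -2.1]
opening: 0.0474
gripper_force: 30.0
```

```bash
python3 - <<'E'
from h import *
from plant import viewer
W,d=look("honey",(.578,-.195),.1,"w7",marks=((.5777,-.193,.005),(.4985,-.181,.005)))
i=viewer.camera_info("side");p,s=viewer.snapshot("side");cv2.imwrite("pics/s7.png",cv2.resize(p[100:350,200:500],(720,600)))
S=cloud(s,i)
t=np.deg2rad(-8.33);M=np.array([[np.cos(t),-np.sin(t)],[np.sin(t),np.cos(t)]])
q=S.reshape(-1,3);e=(q[:,:2]-[.5777,-.193])@M
for z in(.11,.13,.15,.17,.19,.21):
    m=(abs(q[:,2]-z)<.01)&(np.hypot(*(e-[-.08,0]).T)<.06)
    if m.sum()>5:print(z,m.sum(),e[m].min(0).round(3),e[m].max(0).round(3))
E
```

```text
tcp [ 0.498  -0.18    0.2049] [-180.     0.    -8.4]
honey 4088 (array([ 0.5792, -0.1965]), 0.064) ztop 0.1013
0.11 293 [-0.108 -0.029] [-0.02   0.012]
0.13 226 [-0.106 -0.027] [-0.054  0.011]
0.15 302 [-0.105 -0.025] [-0.055  0.013]
0.17 188 [-0.1  -0.02] [-0.061  0.004]
0.19 103 [-0.104 -0.021] [-0.066  0.001]
0.21 139 [-0.105 -0.04 ] [-0.07   0.008]
```

View pics/s7.png

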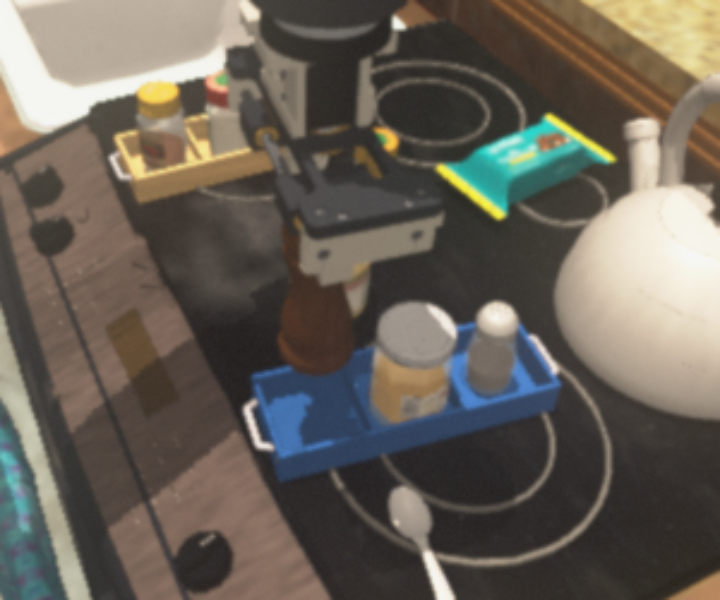

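The mill hangs upright over the near blue bay (foot at (315,345) in the crop) and its foot is centred, so I'm lowering it.

Emit:
step_arm([
  [[0,-0.05,-2,0,3.5],[0,0,-3,0,3.5],[0,0,-2.2,0,3.5],[0,0,-1,0,3.5],[0,0,-0.6,0,3.5],[0,0,-0.3,0,3.5],[0,0,-0.2,0,3.5],[0,0,0,0,3.5],[0,0,0,0,3.5]],
])

```text
clock: 20.0
tool_pos: [0.4985, -0.1812, 0.1125]
orientation: [-180.0, -0.1, -8.5]
force: [-0.3, 0.6, -1.3]
opening: 0.0469
gripper_force: 30.0
```

Emit:
step_arm([
  [[0,0,-0.1,0,3.5],[0,0,0,0,3.5],[0,0,0,0,3.5]],
])

```text
clock: 20.3
tool_pos: [0.4981, -0.1812, 0.111]
orientation: [180.0, -0.0, -8.5]
force: [-0.1, -1.1, -2.5]
opening: 0.0471
gripper_force: 30.0
```

Emit:
step_arm([
  [[0,0,-0.1,0,3.5],[0,0,0,0,3.5],[0,0,0,0,3.5]],
])

```text
clock: 20.6
tool_pos: [0.4984, -0.1813, 0.1103]
orientation: [180.0, -0.0, -8.5]
force: [-0.4, -0.8, 3.6]
opening: 0.0474
gripper_force: 30.0
```

Emit:
step_arm([
  [[0,0,0,0,8.7],[0,0,0,0,8.7],[0,0,0,0,8.7],[0,0,0,0,8.7],[0,0,0,0,8.7],[0,0,0,0,8.7],[0,0,3,0,8.7],[0,0,4,0,8.7],[0,0,4,0,8.7],[0,0,0,0,8.7]],
])

```text
clock: 21.6
tool_pos: [0.5012, -0.1819, 0.2258]
orientation: [180.0, -0.6, -8.4]
force: [-0.9, -0.0, -0.5]
opening: 0.0868
gripper_force: 0.0
```

Emit:
step_arm([
  [[2.5,3,0,0.056,8.7],[2.5,3,0,0.056,8.7],[2.5,3,0,0,8.7],[2.5,3,0,0,8.7],[2.5,3,0,0,8.7],[2.5,3,0,0,8.7],[2.4,3.2,-2,0,8.7],[0,0,-2,0,8.7],[0,0,0,0,8.7],[0,0,0,0,8.7]],
])

```text
clock: 22.6
tool_pos: [0.6718, 0.0304, 0.1797]
orientation: [180.0, 0.1, -2.0]
force: [-0.1, -0.8, 0.5]
opening: 0.0872
gripper_force: 0.0
```

```bash
python3 - <<'E'
from h import *
look("a",(.672,.031),.106,"w8")
E
```

```text
tcp [0.6718 0.0304 0.1797] [ 1.8e+02  1.0e-01 -2.0e+00]
a 2132 (array([0.6728, 0.0329]), 0.0419) ztop 0.1069
```

View pics/w8.png

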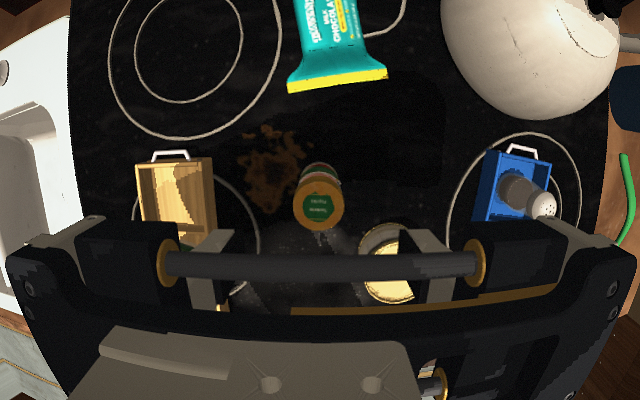

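Jar a's cap is at (318,205), under the gripper, and the fingers clear the tin. I'll grip it.

Emit:
step_arm([
  [[0.05,0.15,-2.5,0,8.7],[0,0,-3,0,8.7],[0,0,-3,0,8.7],[0,0,-2.4,0,8.7],[0,0,-1.5,0,8.7],[0,0,0,0,8.7],[0,0,0,0,3.5],[0,0,0,0,3.5],[0,0,0,0,3.5],[0,0,0,0,3.5]],
])

```text
clock: 23.65
tool_pos: [0.6731, 0.0324, 0.0569]
orientation: [-180.0, -0.1, -2.0]
force: [0.3, 0.4, -1.4]
opening: 0.0604
gripper_force: 0.0
```

Emit:
step_arm([
  [[0,0,0,0,3.5],[0,0,0,0,3.5],[0,0,0,0,3.5],[0,0,0,0,3.5],[0,0,0,0,3.5],[0,0,0,0,3.5]],
])

```text
clock: 24.25
tool_pos: [0.6727, 0.0323, 0.056]
orientation: [-180.0, -0.0, -2.0]
force: [-0.4, 0.8, 1.9]
opening: 0.0406
gripper_force: 30.0
```

Emit:
step_arm([
  [[0,0,1,0,3.5],[0,0,3,0,3.5],[0,0,4,0,3.5],[0,0,3,0,3.5],[0,0,0.5,0,3.5],[-0.2,3,0,0,3.5],[-0.2,4,0,0,3.5],[-0.2,4,0,0,3.5],[-0.2,3.5,0,0,3.5],[-0.2,2,0,0,3.5]],
])

```text
clock: 25.25
tool_pos: [0.6619, 0.1997, 0.1703]
orientation: [180.0, 0.0, -2.0]
force: [0.2, -1.0, -1.2]
opening: 0.0406
gripper_force: 30.0
```

Emit:
step_arm([
  [[0,0,0,0,3.5],[0,0,0,0,3.5],[0,0,0,0,3.5]],
])

```text
clock: 25.55
tool_pos: [0.6625, 0.1963, 0.1707]
orientation: [180.0, 0.0, -2.1]
force: [-0.3, 0.8, -1.1]
opening: 0.0403
gripper_force: 30.0
```

```bash
python3 - <<'E'
from h import *
look("a",(.662,.198),.217,"w9",marks=((.6622,.1978,.005),))
E
```

```text
tcp [0.6625 0.1963 0.1707] [180.    0.   -2.1]
a 4330 (array([0.6735, 0.1961]), 0.0673) ztop 0.2217
```

View pics/w9.png

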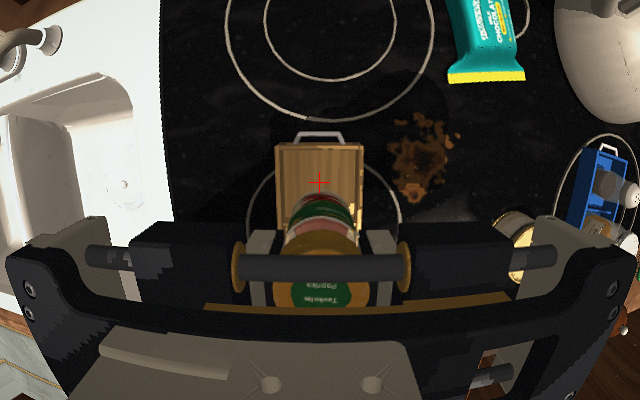

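Jar a hangs upright over the empty far wooden bay (320,182). I need to lower it 9.7 cm more.

Emit:
step_arm([
  [[0,0.1,-2,0,3.5],[0,0,-3,0,3.5],[0,0,-2.4,0,3.5],[0,0,-1.2,0,3.5],[0,0,-0.6,0,3.5],[0,0,-0.3,0,3.5],[0,0,-0.2,0,3.5],[0,0,-0.1,0,3.5],[0,0,0,0,3.5],[0,0,0,0,3.5]],
])

```text
clock: 26.6
tool_pos: [0.6629, 0.1985, 0.0735]
orientation: [-180.0, -0.0, -2.0]
force: [0.4, -0.5, -0.8]
opening: 0.0406
gripper_force: 30.0
```

Emit:
step_arm([
  [[0,0,-0.6,0,3.5],[0,0,-0.3,0,3.5],[0,0,-0.2,0,3.5],[0,0,-0.1,0,3.5],[0,0,0,0,3.5],[0,0,0,0,3.5]],
])

```text
clock: 27.2
tool_pos: [0.6628, 0.1983, 0.061]
orientation: [-180.0, -0.0, -2.0]
force: [0.2, -1.2, 0.0]
opening: 0.0408
gripper_force: 30.0
```

Emit:
step_arm([
  [[0,0,-0.07,0,3.5],[0,0,0,0,3.5],[0,0,0,0,8.7],[0,0,0,0,8.7],[0,0,0,0,8.7],[0,0,0,0,8.7],[0,0,0,0,8.7],[0,0,0,0,8.7],[0,0,3,0,8.7],[0,0,4,0,8.7]],
])

```text
clock: 28.2
tool_pos: [0.6611, 0.1976, 0.1283]
orientation: [179.8, 0.3, -2.1]
force: [1.5, 0.7, 0.2]
opening: 0.0868
gripper_force: 0.0
```

Emit:
step_arm([
  [[0,0,4,0,8.7],[0,0,4,0,8.7],[0,0,2,0,8.7],[-4,3,0,0,8.7],[-4,3,0,0,8.7],[-4,4,0,0,8.7],[-4,4,0,0,8.7],[-4,4,0,0,8.7],[-4,4,0,0,8.7],[0,0,0,0,8.7]],
])

```text
clock: 29.2
tool_pos: [0.4377, 0.4034, 0.2305]
orientation: [-179.9, -0.0, -1.8]
force: [0.7, 0.1, 0.7]
opening: 0.0871
gripper_force: 0.0
```

```bash
python3 - <<'E'
from h import *
from plant import viewer
p,d=viewer.snapshot("top");s,_=viewer.snapshot("side")
P=cloud(d,viewer.camera_info("top"))
for n,x,h in(("a",(.662,.198),.111),("b",(.582,.2),.102),("c",(.505,.205),.105),("salt",(.654,-.203),.095),("honey",(.579,-.197),.1),("mill",(.498,-.181),.144),("tin",(.581,-.048),.058)):
    m=(d>0)&(np.hypot(P[...,0]-x[0],P[...,1]-x[1])<.04)&(abs(P[...,2]-h)<.009);q=P[m];print(n,len(q),circ(q[:,:2]) if len(q) else "",q[:,2].max().round(3) if len(q) else "")
cv2.imwrite("pics/end.png",np.hstack([cv2.resize(p[100:280,150:480],(400,300)),cv2.resize(s[80:320,200:500],(400,300))]))
E
```

```text
a 396 (array([0.6618, 0.1984]), 0.0416) 0.115
b 476 (array([0.5808, 0.2007]), 0.0459) 0.107
c 456 (array([0.5049, 0.2068]), 0.0445) 0.109
salt 205 (array([ 0.6536, -0.2019]), 0.033) 0.096
honey 893 (array([ 0.5789, -0.1963]), 0.0631) 0.105
mill 430 (array([ 0.4971, -0.1806]), 0.0448) 0.153
tin 1133 (array([ 0.5807, -0.0474]), 0.0758) 0.062
```

View pics/end.png

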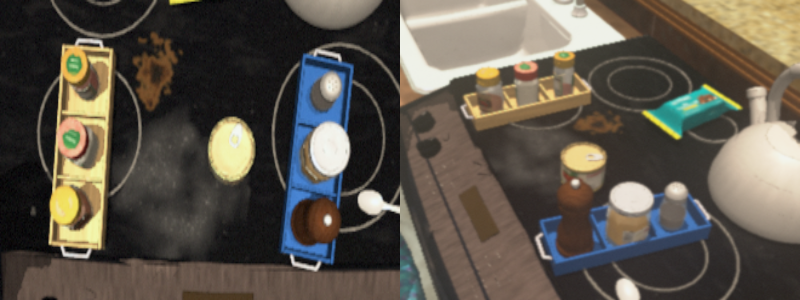

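All six items stand upright, one to a bay, in the right caddies. Jar c, the honey jar and the tin have not moved.

```bash
python3 -c "
from plant import close_job
print(close_job())"
```

```text
the job is handed in; nothing more can be done
None
```

The job is handed in: all three spice jars are in the wooden caddy, and the salt, pepper mill and honey are in the blue caddy, each upright in its own bay, after about 29 s of robot time.

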